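# Seat a vial stopper with a bench lever press

## Task

Two hand presses stand on the bench, each holding a vial whose stopper is only half in. Seat the red stopper of the amber vial: push the lever of the press it stands in down to its stop, then let the lever come all the way back up. Leave the other press, with the blue stopper, alone.

Things in the scene. Friction and masses are not known exactly. Their poses are not given: they have to be found in the camera images.
- lever_a (a joint): Lever of the press that holds the amber vial with the red stopper, in rad: 0 up at rest, 0.8 down at the stop. A spring always returns it to 0; pushing its plate down takes about 3 N at first, 8 to 10 N at the stop. It drives the ram, which meets the stopper at about 0.47. The plate's centre is 0.22 m above the bench at rest, 0.095 m at the stop. The hinge line lies 160 mm from it.
- plate_a (a point): Centre of the black palm plate at that lever's free end (44 mm along the lever, 50 across, 12 thick). Frame turns with the lever: x along it from plate to hinge, y across it (level), z out of the upper face. At rest the plate end is raised 0.45 rad above level, at the stop 0.35 below. The lever points from the fixed white press (150 x 100 x 205 mm, head 85 mm behind this point) to the robot.
- stopper_a (a joint): How far the red stopper has been pushed into the amber vial (32 mm across, 61 mm tall with the stopper up), in m: 0 to 0.002 at the start, 0.010 at most; the ram brings it to about 0.0095 when the lever is at its stop. It stays where it is pushed.
- lever_b (a joint): Lever of the other, identical press, which holds the clear vial with the blue stopper; same values. To be left up at 0.
Mind the look-alikes: they are no part of the job. There is more than one size of the part that bears stopper_a; the job needs the smaller.

How it is judged:
By the outcome, as a careful person would: the job done as asked, in the order asked, and still so for the second after the job is handed in, with the robot touching nothing.
It also fails if it takes over 35 s, if anything falls off the work surface, if the arm or the gripper's body presses on something with over 40 N, if the wrist force passes 120 N, or if a joint passes its speed limit or range.

## Robot

A 6-joint arm with a two-finger parallel gripper is mounted at the origin on a cart in front of the work surface, level with it; the furniture and walls round the work are solid. World frame = base frame: x ahead of the robot, y to its left, z up, the work surface at z = 0. Lengths are in m, angles in degrees, forces in N, time in s.
With the tool pointing down it reaches from about 0.425 to 0.925 m from the base axis. Payload 12.5 kg.
Tool frame: the origin (TCP) lies midway between the tips of the shut fingers; the grasp point (between the pads) lies 19 mm behind it; z points along the fingers, y is the line along which they close (so a half turn about z gives the same grasp; the last joint's range is limited). The gripper opens to 85 mm and grips with 20 to 120 N. Pads are 22 mm wide; open, the fingers measure 114 mm over their backs; the gripper's body (76 mm by 85 mm) begins 54 mm behind the grasp point. The pads swing forward as they close: fully open they stand 13 mm farther back than shut.
Start: joints at [57.548, 28.126, 89.318, -0, 62.55, -6.05], TCP at [0.278, 0.56, 0.231] pointing down, gripper open.
Joint ranges: [-177.58, 177.58], [-47.91, 125.51], [2.72, 160], [-65.01, 245.01], [3.68, 167.84], [-153.87, 153.87]. Speed limits (degrees/s): [127.2, 127.2, 159.86, 180, 180, 180].

## Interface

Orientations are given as [roll, pitch, yaw] about the fixed x, y, z axes, in that order (R = Rz(yaw) Ry(pitch) Rx(roll)).
In Python, from bench import bot, eyes, job_done gives the robot as it stands.
- The arm moves only by the tool send_rows, never from a script. Its argument "rows" is a list that holds one entry, the list of rows, each a list of 6 numbers: the shift along the tool's x, y, z in m, then the turn, a rotation vector about the tool's x, y, z in rad. In form: [[[tx, ty, tz, wx, wy, wz], ...]]. A call has 1 to 8 rows; each row is the pose to reach, as a shift and turn from the pose commanded when the call began, along the tool's axes at that moment; what a row does not reach only later rows make up. A row lasts 1/8 s, in which the tool goes at most 62.5 mm and 10.7 degrees, less where a joint would pass 70% of its speed; a pose out of reach is approached as far as the arm can. A call with a gripper value outside its range is refused whole. "fingers" is the closure, from -1 (fully open) to 1 (shut), so that 0 is half open, set as the call begins (left out, the last holds). The fingers move at their own pace and stop on an object; the grip force is fixed at half the most. Time passes only in rows, so rows that repeat a pose let the fingers close. It gives the time, the measured TCP pose, the force, the opening and the grip force at its end, in the units of the state.
- bot.get_state(): the state, without advancing time (a new reading comes with each control period).
- eyes.get_image(name): name is "scene" or "side" or "wrist"; returns a dict with "pixels" (480x640x3 uint8, red, green, blue), "fx", "fy", "cx", "cy" (pixels), "R" (3x3) and "t" (3): a world point X has camera coordinates R X + t; the wrist camera has in their place "tool_from_camera" (4x4, takes a point from camera to tool coordinates, whose origin is the TCP and whose axes are the flange's). Camera axes: x right, y down, z forward; pixel columns grow to the right and rows downward; lengths in m; the calibration is good to about 2 mm. The wrist camera is an equidistant fisheye: a pixel r from the principal point sees the ray r / f radians off the axis. A picture is of the moment at which its call begins: read the wrist's pose just before it. There is no depth.
- job_done(): hands the job in; it is judged then, once.
The state is a dict: "time_s": time; "joints": joint angles; "joint_vel": joint speeds; "joint_efforts": joint torques, N m; "ee_pos": TCP position; "ee_rot": TCP orientation; "wrist_force": force on the tool from outside, world axes, zero at the start; "torque": the same for the moment, N m; "grip_width": opening from 0.0 (shut) to 1.0 (fully open); "gripper_force": force on a finger pad.
Only numpy, scipy, OpenCV 4.12 (cv2) and the standard library are available. Lean on these libraries where they do the work, as an engineer would, in place of code of your own. Each camera call takes 0.05 s, during which the arm holds its last target. There are 200 camera calls.

## Working session

There is one attempt and no reset: what is moved stays moved. The work goes in short steps, Python scripts to look and compute and a tool call to move; the robot and the scene stay as the last step left them, time stands still between calls to the robot, and variables do not carry over. Pictures are saved under pics/ and viewed, at most 10 in all, crops included, and the job is handed in when it is done.

Besides the shell and the picture viewer there is one more tool, called after "Emit:" as name(argument=value, ...) on one line, values as JSON. send_rows: Moves the arm, as the interface text tells. Its arguments: {"type":"object","properties":{"rows":{"type":"array"},"fingers":{"type":"number"}},"required":["rows"]}

```bash
mkdir -p pics; python3 - <<'E'
from bench import bot,eyes
import cv2,json,numpy as np
s=bot.get_state();print({k:s[k] for k in('time_s','ee_pos','ee_rot','wrist_force','grip_width')})
for n in('scene','side'):
    d=eyes.get_image(n);cv2.imwrite(f'pics/{n}0.png',d['pixels'][:,:,::-1])
    np.savez(f'{n}.npz',**d)
    print(n,d['fx'],d['fy'],d['cx'],d['cy'],np.round(-np.array(d['R']).T@d['t'],3))
E
```

```text
{'time_s': 0.0, 'ee_pos': array([0.27777616, 0.55963999, 0.23074048]), 'ee_rot': array([-1.79939307e+02, -8.43953412e-03,  1.53596827e+02]), 'wrist_force': array([-0.19765011, -0.52766488,  1.25664861]), 'grip_width': 1.0008080443916851}
scene 572.551981046902 572.551981046902 326.38106835383013 250.50749732540044 [-0.029 -0.749  1.082]
side 446.70533138075723 446.70533138075723 315.7970139111784 239.7864654444474 [ 0.384 -0.74   0.672]
```

View pics/scene0.png

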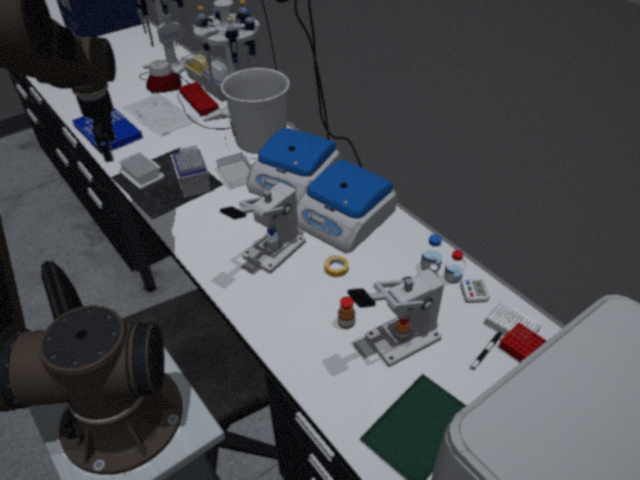

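View pics/side0.png

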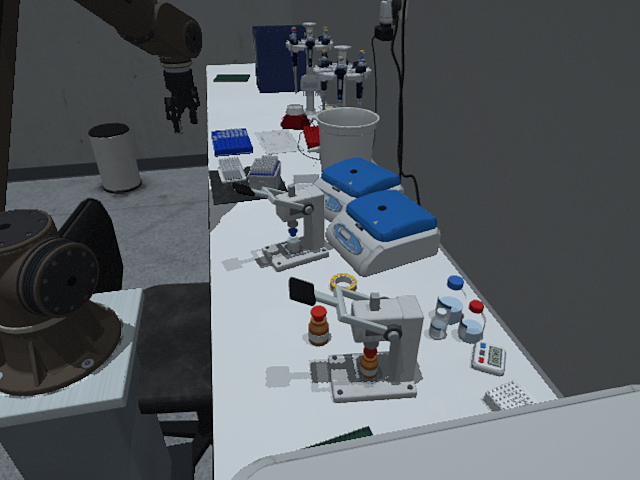

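The near press holds the amber vial with the red stopper. Its plate is at about (360,297) in scene and (302,291) in side. I'll crop and measure from there.

```bash
python3 - <<'E'
import cv2,numpy as np
a=np.load('scene.npz')['pixels'][260:370,310:460,::-1];b=np.load('side.npz')['pixels'][265:415,260:440,::-1]
a=cv2.resize(a,None,fx=4,fy=4,interpolation=2);b=cv2.resize(b,None,fx=4,fy=4,interpolation=2)
cv2.imwrite('pics/sc.png',a);cv2.imwrite('pics/sd.png',b)
def load(n):
    d=np.load(n+'.npz');return d
S,D=load('scene'),load('side')
P=lambda d:np.array([[d['fx'],0,d['cx']],[0,d['fy'],d['cy']],[0,0,1]])@np.c_[d['R'],d['t']]
def blob(d,x0,y0,x1,y1):
    g=d['pixels'].max(2)[y0:y1,x0:x1]<60
    n,l,st,c=cv2.connectedComponentsWithStats(g.astype(np.uint8));k=1+st[1:,4].argmax()
    print(st[k]);return c[k]+[x0,y0]
p=blob(S,335,280,378,312);q=blob(D,280,270,320,312);print(p,q)
X=cv2.triangulatePoints(P(S),P(D),p,q)[:,0];X=X[:3]/X[3];print(X)
for d,u in((S,p),(D,q)):
    v=P(d)@np.r_[X,1];print(v[:2]/v[2]-u)
E
```

```text
[ 13   9  27  18 296]
[  9   8  27  28 540]
[361.13513514 297.64527027] [301.63703704 291.36481481]
[ 0.47519687 -0.19934329  0.21961273]
[-0.02332486  0.10067523]
[ 0.1119441  -0.17991852]
```

View pics/sc.png

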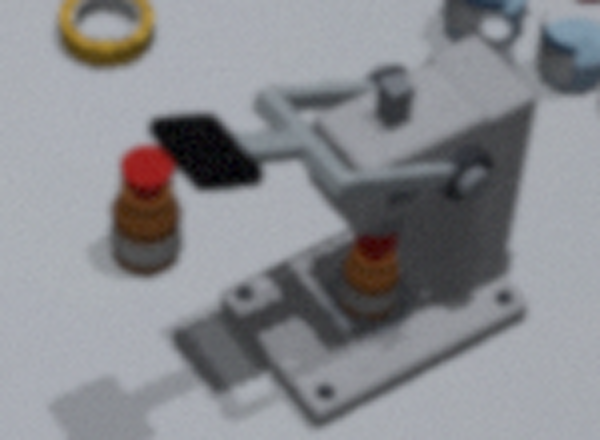

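View pics/sd.png

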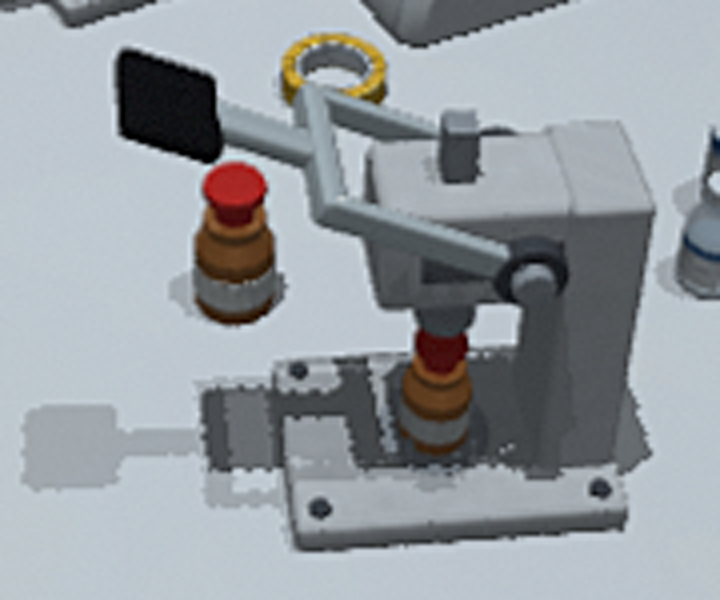

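```bash
cat > h.py <<'E'
import numpy as np
def ray(n,u,z):
    d=np.load(n+'.npz');R,t=d['R'],d['t'];c=-R.T@t
    v=R.T@np.array([(u[0]-d['cx'])/d['fx'],(u[1]-d['cy'])/d['fy'],1]);return c+v*(z-c[2])/v[2]
E
python3 - <<'E'
from h import *
from scipy.spatial.transform import Rotation as Ro
from bench import bot
sc=lambda x,y:(310+x/4,260+y/4); sd=lambda x,y:(260+x/4,265+y/4)
for n,f,a,b in(('scene',sc,(320,425),(525,310)),('side',sd,(298,550),(625,528))):
    A,B=ray(n,f(*a),0),ray(n,f(*b),0);e=B-A;print(A,B,np.linalg.norm(e),np.degrees(np.arctan2(e[1],e[0])))
A,B=ray('side',sd(283,478),.012),ray('side',sd(290,530),.012)
print('vial',ray('scene',sc(145,262),0.01),ray('side',sd(233,315),0.005), 'amber',ray('side',sd(432,450),.015),ray('scene',sc(370,315),.015))
s=bot.get_state();R=Ro.from_euler('xyz',s['ee_rot'],degrees=True)
print(R.as_matrix().round(3)); 
E
```

```text
[ 0.5238657  -0.25296088  0.        ] [ 0.67118706 -0.26789282  0.        ] 0.1480761479645882 -5.787520155279465
[ 0.52033872 -0.25134808  0.        ] [ 6.66345979e-01 -2.70547420e-01  1.11022302e-16] 0.1472641672604678 -7.491175659395024
vial [ 0.51449195 -0.10972096  0.01      ] [ 0.52088411 -0.11259856  0.005     ] amber [ 0.5902993  -0.22270429  0.015     ] [ 0.58916452 -0.22218761  0.015     ]
[[-0.896  0.445 -0.001]
 [ 0.445  0.896 -0.001]
 [ 0.    -0.001 -1.   ]]
```

Emit:
send_rows(rows=[[[0, 0, -0.06, 0, 0, 0], [-0.03, -0.02, -0.12, 0, 0, 0.05], [-0.08, -0.05, -0.15, 0, 0, 0.12], [-0.13, -0.08, -0.17, 0, 0, 0.2], [-0.18, -0.11, -0.17, 0, 0, 0.28], [-0.225, -0.135, -0.17, 0, 0, 0.36], [-0.268, -0.157, -0.17, 0, 0, 0.44], [-0.268, -0.157, -0.17, 0, 0, 0.44]]], fingers=1)

```text
time_s: 1.1
ee_pos: [0.4496, 0.2978, 0.401]
ee_rot: [-180.0, 0.0, 128.1]
wrist_force: [0.4, 0.8, -0.6]
grip_width: 0.002
gripper_force: 0.0
```

```bash
cat >> h.py <<'E'
def rel(target,yaw):
    "shift/turn in tool axes from the present pose to a tool-down pose"
    from bench import bot
    from scipy.spatial.transform import Rotation as Ro
    s=bot.get_state();R=Ro.from_euler('xyz',s['ee_rot'],degrees=True)
    T=Ro.from_euler('xyz',[180,0,yaw],degrees=True)
    print(s['time_s'],s['ee_pos'].round(4),s['ee_rot'].round(1),s['wrist_force'].round(1),s['joints'].round(0))
    for t in np.atleast_2d(target): print(R.inv().apply(t-s['ee_pos']).round(4),(R.inv()*T).as_rotvec().round(3))
E
python3 - <<'E'
from h import *
from bench import eyes
print(np.round(eyes.get_image('wrist')['tool_from_camera'],3))
rel([[.52,.0,.4],[.475,-.195,.36]],82)
E
```

```text
[[ 0.    -0.953 -0.303  0.077]
 [ 1.     0.     0.    -0.   ]
 [-0.    -0.303  0.953 -0.143]
 [ 0.     0.     0.     1.   ]]
1.15 [0.4487 0.299  0.401 ] [-180.    -0.   128.3] [-0.8 -0.7  0.4] [ 27.  14.  86.   0.  80. -12.]
[-0.279  -0.1292  0.001 ] [-0.001 -0.     0.807]
[-0.4042 -0.2852  0.041 ] [-0.001 -0.     0.807]
```

Emit:
send_rows(rows=[[[-0.055, -0.025, 0, 0, 0, 0.1], [-0.11, -0.05, 0, 0, 0, 0.2], [-0.165, -0.075, 0, 0, 0, 0.31], [-0.22, -0.1, 0, 0, 0, 0.42], [-0.27, -0.13, 0, 0, 0, 0.52], [-0.31, -0.17, 0.01, 0, 0, 0.62], [-0.345, -0.21, 0.02, 0, 0, 0.72], [-0.375, -0.25, 0.03, 0, 0, 0.807]]])

```text
time_s: 2.15
ee_pos: [0.4849, -0.1497, 0.3708]
ee_rot: [-180.0, -0.0, 82.1]
wrist_force: [-0.5, -0.0, -0.4]
grip_width: -0.001
gripper_force: 0.0
```

```bash
python3 - <<'E'
from h import *
rel([[.472,-.199,.25]],82)
E
```

```text
2.15 [ 0.4849 -0.1497  0.3708] [-180.    -0.    82.1] [-0.5 -0.  -0.4] [-25.  11.  93.   0.  75. -17.]
[-0.0507 -0.006   0.1208] [-0.    -0.     0.002]
```

Emit:
send_rows(rows=[[[-0.03, -0.003, 0.04, 0, 0, 0], [-0.05, -0.006, 0.08, 0, 0, 0], [-0.05, -0.006, 0.115, 0, 0, 0], [-0.05, -0.006, 0.115, 0, 0, 0]]])

```text
time_s: 2.65
ee_pos: [0.4718, -0.1966, 0.2546]
ee_rot: [-179.8, -0.1, 82.2]
wrist_force: [0.8, 0.9, 0.7]
grip_width: -0.003
gripper_force: 0.0
```

```bash
python3 - <<'E'
from h import *
from bench import eyes
import cv2
d=eyes.get_image('side');a=d['pixels'][180:360,240:440,::-1];b=eyes.get_image('scene')['pixels'][220:370,300:460,::-1]
a=cv2.resize(a,(400,360));b=cv2.resize(b,(384,360))
cv2.imwrite('pics/c1.png',np.hstack([a,b]))
h=np.array([.992,-.125,0]);
rel([np.array([.475,-.199,z])-h*o for z,o in((.225,.003),(.19,.013),(.15,.015),(.12,.012),(.104,.007))],82)
E
```

```text
2.75 [ 0.473  -0.1972  0.2573] [180.    0.   82.2] [-0.3  0.1 -0.9] [-30.  17. 103.   0.  60. -22.]
[-0.0015 -0.0008  0.0323] [0.001 0.    0.004]
[-0.0016 -0.0108  0.0673] [0.001 0.    0.004]
[-0.0016 -0.0128  0.1073] [0.001 0.    0.004]
[-0.0016 -0.0099  0.1373] [0.001 0.    0.004]
[-0.0015 -0.0049  0.1533] [0.001 0.    0.004]
```

View pics/c1.png

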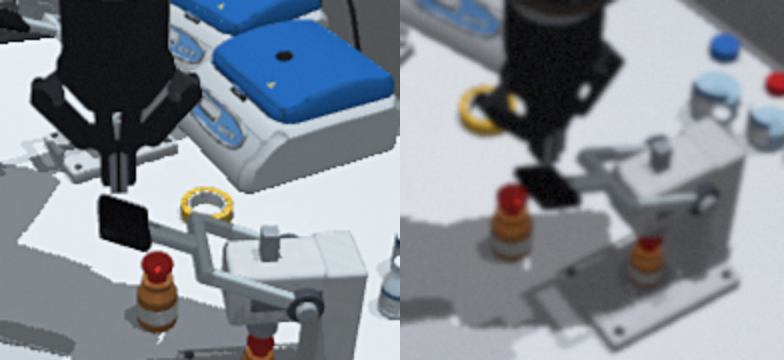

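Fingertips are centred over the plate, about 30 mm above it. Next I push down along the arc.

Emit:
send_rows(rows=[[[-0.0015, -0.002, 0.018, 0, 0, 0], [-0.0015, -0.004, 0.034, 0, 0, 0], [-0.0015, -0.008, 0.05, 0, 0, 0], [-0.0015, -0.012, 0.068, 0, 0, 0], [-0.0015, -0.013, 0.088, 0, 0, 0], [-0.0015, -0.013, 0.105, 0, 0, 0], [-0.0015, -0.013, 0.12, 0, 0, 0], [-0.0015, -0.012, 0.13, 0, 0, 0]]])

```text
time_s: 3.75
ee_pos: [0.4614, -0.1976, 0.1279]
ee_rot: [179.8, 0.1, 82.2]
wrist_force: [-2.6, 0.9, 7.8]
grip_width: 0.0
gripper_force: 3.9
```

Emit:
send_rows(rows=[[[0, 0.001, 0.006, 0, 0, 0], [0, 0.003, 0.012, 0, 0, 0], [0, 0.003, 0.015, 0, 0, 0], [0, 0.003, 0.015, 0, 0, 0]]])

```text
time_s: 4.25
ee_pos: [0.4643, -0.198, 0.1132]
ee_rot: [179.9, 0.1, 82.2]
wrist_force: [-2.2, 0.6, 6.7]
grip_width: -0.003
gripper_force: 3.6
```

Not at the stop yet, so I step further.

Emit:
send_rows(rows=[[[0, 0, 0.003, 0, 0, 0], [0, 0.001, 0.005, 0, 0, 0], [0, 0.001, 0.007, 0, 0, 0], [0, 0.001, 0.007, 0, 0, 0]]])

```text
time_s: 4.75
ee_pos: [0.4659, -0.1982, 0.1065]
ee_rot: [179.8, 0.1, 82.2]
wrist_force: [-0.8, 1.8, 7.9]
grip_width: -0.0
gripper_force: 3.7
```

Emit:
send_rows(rows=[[[0, 0, 0.002, 0, 0, 0], [0, 0, 0.003, 0, 0, 0], [0, 0, 0.003, 0, 0, 0]]])

```text
time_s: 5.12
ee_pos: [0.4665, -0.1984, 0.1038]
ee_rot: [179.7, 0.1, 82.2]
wrist_force: [2.9, 3.8, 8.7]
grip_width: 0.0
gripper_force: 3.8
```

Emit:
send_rows(rows=[[[0, 0, 0.002, 0, 0, 0], [0, 0, 0.002, 0, 0, 0]]])

```text
time_s: 5.38
ee_pos: [0.4669, -0.1986, 0.1023]
ee_rot: [179.6, 0.1, 82.2]
wrist_force: [2.8, 3.0, 14.9]
grip_width: -0.001
gripper_force: 7.2
```

Emit:
send_rows(rows=[[[0, 0, 0.002, 0, 0, 0], [0, 0, 0.002, 0, 0, 0]]])

```text
time_s: 5.62
ee_pos: [0.4672, -0.1986, 0.1014]
ee_rot: [179.5, 0.1, 82.2]
wrist_force: [-1.1, 5.8, 30.6]
grip_width: -0.0
gripper_force: 14.7
```

The force jumped from 9 to 31 N at z = 0.101, the predicted stop height. Now I retract along the arc.

Emit:
send_rows(rows=[[[0, -0.003, -0.01, 0, 0, 0], [0, -0.006, -0.025, 0, 0, 0], [0, -0.008, -0.045, 0, 0, 0], [0, -0.007, -0.065, 0, 0, 0], [0, -0.004, -0.085, 0, 0, 0], [0, 0.001, -0.105, 0, 0, 0], [0, 0.004, -0.125, 0, 0, 0], [0, 0.004, -0.15, 0, 0, 0]]])

```text
time_s: 6.62
ee_pos: [0.4692, -0.1985, 0.2499]
ee_rot: [179.8, 0.1, 82.2]
wrist_force: [0.5, -0.0, -0.1]
grip_width: -0.003
gripper_force: 0.0
```

Emit:
send_rows(rows=[[[0, 0, -0.03, 0, 0, 0], [0, 0, -0.08, 0, 0, 0], [0, 0, -0.12, 0, 0, 0], [0, 0, -0.12, 0, 0, 0]]])

```text
time_s: 7.12
ee_pos: [0.4691, -0.1985, 0.372]
ee_rot: [179.6, 0.2, 82.2]
wrist_force: [0.0, 0.9, -0.5]
grip_width: 0.0
gripper_force: 0.0
```

```bash
python3 - <<'E'
from h import *
from bench import eyes
import cv2
b=eyes.get_image('scene')['pixels'][240:370,300:460,::-1]
a=eyes.get_image('side')['pixels'][265:415,260:440,::-1];o=np.load('side.npz')['pixels'][265:415,260:440,::-1]
cv2.imwrite('pics/c2.png',np.hstack([cv2.resize(x,(400,333),interpolation=2) for x in(o,a)]))
rel([[.47,-.2,.35]],82)
E
```

```text
7.225 [ 0.4682 -0.1983  0.3684] [179.9   0.   82.2] [ 0.  -0.8 -0.3] [-30.  12.  93.   0.  75. -23.]
[-0.0015  0.002   0.0184] [0.002 0.001 0.004]
```

View pics/c2.png

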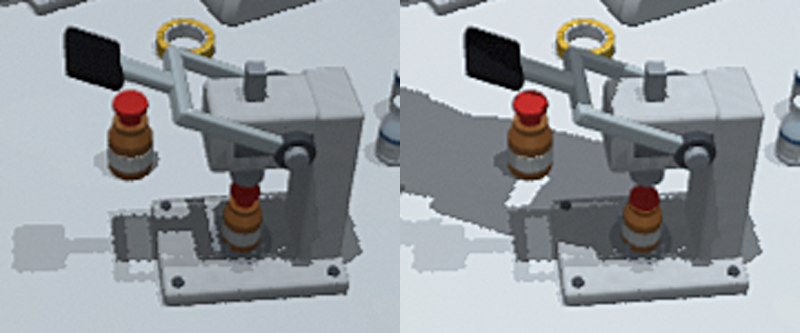

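The stopper now sits lower in the vial, with a gap to the ram. The lever is back up and nothing else has moved.

```bash
python3 -c "from bench import job_done;print(job_done())"
```

```text
the job is handed in; nothing more can be done
None
```

The red stopper of the amber vial is seated: its lever was pushed to the stop and came back fully up. I didn't touch the press with the blue stopper, and the job is handed in.

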